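Unlatch the cheese cage and hold its gate wide

TASK

Open the ripening cage for loading: first pinch the red catch, squeezing its tab towards its post until it is fully home, then the blue catch in the same way, and leave both squeezed in. Then swing the gate by its yellow post past its detent until it stands about square to the cage's front, and finish while still holding it there with the fingers, as its spring would pull it back. Leave the cheeses, moulds, jar and brush where they are.

Things in the scene. Friction and masses are not known exactly. Their poses are not given: they have to be found in the camera images.
- red_post: fixed post of the red catch: upright red bar, 16 mm along x, 10 along y, on a steel plate on the cage's front top rail. Point on its centre line at pinching height, 24 mm under its top, 28 mm above the plate (156 mm above the table). x points into the cage, away from the gate; y along the closed gate to its hinge. The tab stands on its +y side: outer faces 46 mm apart at rest, 28 mm squeezed home
- red_tab_mid (a point): sliding tab of the red catch: an upright red bar like the post; point on its centre line at the height of the post's point, 36 mm from it along the post's +y at rest (up to 3 mm less at the start), 18 mm squeezed home. From its foot a steel nose that locks the gate reaches 46 mm to -x of the post, 7 to 15 mm above the cage's top
- red_tab (a joint): travel of the red tab towards its post, m: 0 at rest (gate locked), 0.018 home against its stop (this catch free of the gate). About 4 N of friction, no spring: it stays where it is left
- blue_post: fixed post of the blue catch: upright blue bar, 16 mm along x, 10 along y, on a steel plate on the cage's front top rail. Point on its centre line at pinching height, 24 mm under its top, 28 mm above the plate (156 mm above the table). x points into the cage, away from the gate; y along the closed gate to its hinge. The tab stands on its +y side: outer faces 46 mm apart at rest, 28 mm squeezed home
- blue_tab_mid (a point): sliding tab of the blue catch: an upright blue bar like the post; point on its centre line at the height of the post's point, 36 mm from it along the post's +y at rest (up to 3 mm less at the start), 18 mm squeezed home. From its foot a steel nose that locks the gate reaches 46 mm to -x of the post, 7 to 15 mm above the cage's top
- blue_tab (a joint): travel of the blue tab towards its post, m: 0 at rest (gate locked), 0.018 home against its stop (this catch free of the gate). About 4 N of friction, no spring: it stays where it is left
- gate_post (a point): the gate's handle: round upright yellow post, 18 mm across, on a bracket 50 mm in front of the gate, 140 mm along it from the hinge; moves with the gate. Point on its axis, 22 mm below its top (158 mm above the table), 40 mm of free post below it. Closed, the catch noses end at least 23 mm behind the post's surface and 23 mm lower than this point
- gate_hinge (a point): point on the gate's upright hinge axis, at the height of gate_post; the hinge is at the left end of the cage's front as the robot sees it. The cage, fixed to the table, of wood and wire, is 290 mm wide, 250 deep, 120 high
- gate_leaf: the gate: aluminium frame with wires, 235 mm wide, 118 high, 12 thick, with its yellow post. Origin on the hinge axis at table height; its y axis points from the free edge to the hinge, its x axis into the cage when closed
- gate (a joint): gate angle, rad: 0 closed, 1.57 square to the cage's front, stop at 1.75; opens towards the robot, clockwise seen from above. Sprung shut (1 N at the handle closed, 2 N wide); a sprung ball detent resists from about 0.4 to 0.75 (up to 6 N at the handle). Let go beyond that, it falls back onto the detent at about 0.77, so it must be held to stay wide
- wheel_a_mid (a point): cheese wheel, truncated cone 100 mm across the foot, 80 mm high, ochre, loose on the table right of the gate's swing; the point half-way up. Bystander
- wheel_b_mid (a point): dark cheese wheel, same size, right side of the table; the point half-way up. Bystander
- wheel_c_mid (a point): pale cheese wheel, 112 mm across, 85 mm high, left side; the point half-way up. Bystander
- mould_a_mid (a point): white plastic mould, 90 mm across the rim, 45 mm high, standing on the wire top of the cage behind the catches; the point half-way up. Bystander
- mould_b_mid (a point): white plastic mould, 100 mm across the rim, 80 mm high, left side of the table; the point half-way up. Bystander
- jar_mid (a point): amber jar, 70 mm across, 100 mm high, beside the cage's right wall; the point half-way up. Bystander
- brush_mid (a point): rind brush lying on the table in front at the right; the point near its middle. Bystander

How it is judged:
By the outcome, as a careful person would: the job done as asked, in the order asked, and still so for the second after the job is handed in, while the arm keeps its last pose, push and grip.
It also fails if it takes over 48 s, if anything falls off the work surface, if the arm or the gripper's body presses on something with over 40 N, if the wrist force passes 120 N, or if a joint passes its speed limit or range.

ROBOT

A 6-joint arm with a two-finger parallel gripper is mounted at the origin on the work surface. World frame = base frame: x ahead of the robot, y to its left, z up, the work surface at z = 0. Lengths are in m, angles in degrees, forces in N, time in s.
With the tool pointing down it reaches from about 0.4 to 0.825 m from the base axis. Payload 7 kg.
Tool frame: the origin (TCP) lies at the very end of the fingers, on their centre line; the grasp point (between the pads) lies 19 mm behind it (robot.tcp_to_grasp is the distance from the TCP to the grasp point, in m); z points along the fingers, y is the line along which they close (so a half turn about z gives the same grasp; the last joint's range is limited). The gripper opens to 88 mm and grips with 3 to 60 N. Pads are 19 mm wide; open, the fingers measure 130 mm over their backs; the gripper's body (78 mm by 193 mm) begins 47 mm behind the grasp point.
Start: joints at [82.97, 20.546, 0.682, 0, -70.136, -16.507], TCP at [0.27, 0.619, 0.227] pointing down, gripper open.
Joint ranges: [-176.03, 176.03], [-82.01, 121.73], [-58.28, 71.71], [-173.87, 95.51], [-174.79, -0.11], [-173.66, 173.66]. Speed limits (degrees/s): [136.94, 136.94, 172.46, 180, 180, 180].

INTERFACE

Orientations are given as [roll, pitch, yaw] about the fixed x, y, z axes, in that order (R = Rz(yaw) Ry(pitch) Rx(roll)).
In Python, from plant import robot gives the robot as it stands.
- The arm moves only by the tool carry_out, never from a script. Its argument "steps" is one flat list of numbers, 7 for each row, row after row: the opening, from 0 (shut) to 1 (fully open), then the shift along the world's x, y, z normalised to -1 to 1, where 1 is 150 mm, then the turn, a rotation vector about the world's x, y, z normalised to -1 to 1, where 1 is 30 degrees. A call has exactly 10 rows; each row is the pose to reach, as a shift and turn from the pose commanded when the call began; what a row does not reach only later rows make up. A row lasts 1/10 s, in which the tool goes at most 50 mm and 8.59 degrees, less where a joint would pass 70% of its speed; a pose out of reach is approached as far as the arm can. A call with a number of a shift or a turn outside -1 to 1 is refused whole. A call with a gripper value outside its range is refused whole. The fingers move at their own pace and stop on an object; "force" is the grip in N (left out, the last holds). Time passes only in rows, so rows that repeat a pose let the fingers close, or fill a call up. It gives the time, the measured TCP pose, the force, the opening and the grip force at its end, in the units of the state.
- robot.get_obs(): the state, without advancing time (a new reading comes with each control period).
- robot.capture(name): name is "scene" or "top" or "wrist"; returns (picture, depth): 384x512x3 uint8, red, green, blue; 384x512 float32, m along the optical axis (not along the pixel's ray), 0 where there is no reading.
- robot.get_calibration(name): a dict with "fx", "fy", "cx", "cy" (pixels), "xyz" and "attitude" of the camera in the world; the wrist camera has in their place "hand_eye" (4x4, takes a point from camera to tool coordinates, whose origin is the TCP and whose axes are the flange's). Camera axes: x right, y down, z forward; pixel columns grow to the right and rows downward; lengths in m; the calibration is good to about 2 mm. The wrist camera is an equidistant fisheye: a pixel r from the principal point sees the ray r / f radians off the axis. A picture is of the moment at which its call begins: read the wrist's pose just before it. get_calibration takes no time and is no camera call.
- robot.hand_in(): hands the job in; it is judged then, once.
The state is a dict: "clock": time; "joint_pos": joint angles; "dq": joint speeds; "effort": joint torques, N m; "tool_pos": TCP position; "eef_rot": TCP orientation; "contact_force": force on the tool from outside, world axes, zero at the start; "torque": the same for the moment, N m; "grip_width": finger opening in m; "gripper_force": force on a finger pad.
Only numpy, scipy, OpenCV 4.12 (cv2) and the standard library are available. Lean on these libraries where they do the work, as an engineer would, in place of code of your own. Each camera call takes 0.05 s, during which the arm holds its last target. There are 200 camera calls.

## Working session

There is one attempt and no reset: what is moved stays moved. The work goes in short steps, Python scripts to look and compute and a tool call to move; the robot and the scene stay as the last step left them, time stands still between calls to the robot, and variables do not carry over. Pictures are saved under pics/ and viewed, at most 10 in all, crops included, and the job is handed in when it is done.

Besides the shell and the picture viewer there is one more tool, called after "Request:" by a JSON object that holds its "name" and its "arguments". carry_out: Moves the arm, as the interface text tells. Its arguments: {"type":"object","properties":{"steps":{"type":"array","items":{"type":"number","minimum":-1,"maximum":1}},"force":{"type":"number"}},"required":["steps"]}

```bash
mkdir -p pics; cat > h.py <<'E'
import numpy as np, cv2
from scipy.spatial.transform import Rotation as R
from plant import robot
def snap(n,f):
    im,d=robot.capture(n); cv2.imwrite('pics/'+f+'.png',im[:,:,::-1]); np.save('pics/'+f+'.npy',d); return im,d
def rot(c):
    a=np.array(c['attitude']); return a if a.shape==(3,3) else (R.from_euler('xyz',a,degrees=True).as_matrix() if a.size==3 else R.from_quat(a).as_matrix())
def world(n,u,v,z):
    c=robot.get_calibration(n); p=np.stack([(u-c['cx'])/c['fx']*z,(v-c['cy'])/c['fy']*z,z],-1)
    return p@rot(c).T+np.array(c['xyz'])
E
python3 - <<'E'
from h import *
for n in('scene','top'):
    snap(n,n+'1'); print(robot.get_calibration(n))
print(robot.get_obs())
E
```

```text
{'fx': 409.7327552736067, 'fy': 409.7327552736067, 'cx': 249.99625109212332, 'cy': 184.90040847967668, 'xyz': array([1.05742205, 0.50497507, 1.02176197]), 'attitude': array([-140.86145168,    0.59034121,  139.02665631])}
{'fx': 426.1820783087393, 'fy': 426.1820783087393, 'cx': 253.09925515572536, 'cy': 192.60245476459866, 'xyz': array([ 0.30045659, -0.03356683,  1.36216644]), 'attitude': array([-1.67251154e+02,  5.99957931e-02, -9.03313597e+01])}
{'clock': 0.1, 'joint_pos': array([ 8.29693159e+01,  2.05876867e+01,  6.38956349e-01, -1.64676148e-02,
       -7.01337824e+01, -1.65060922e+01]), 'dq': array([-0.00370236, -0.11974817,  0.03389309,  0.00830878,  0.08679555,
       -0.05724432]), 'effort': array([-8.60187629e-04, -5.84166920e+01,  2.93750328e+01,  7.01557115e+00,
        1.01182310e-02, -5.81777613e-05]), 'tool_pos': array([0.26942121, 0.61843971, 0.22571583]), 'eef_rot': array([ 1.79916489e+02, -8.60189360e-03, -2.35423773e+01]), 'contact_force': array([-0.67278581, -0.45993776,  0.25393144]), 'torque': array([ 0.02717761,  0.02193172, -0.0154327 ]), 'gripper_force': 0.0, 'grip_width': 0.0876766164776417}
```

View pics/top1.png

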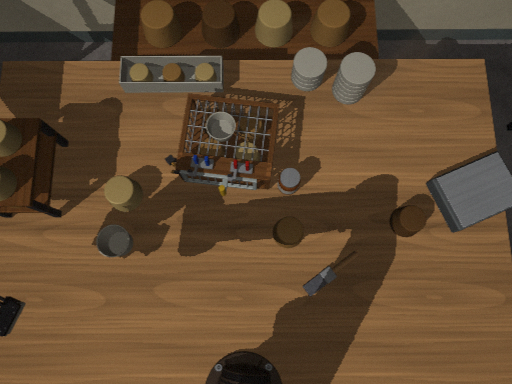

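View pics/scene1.png

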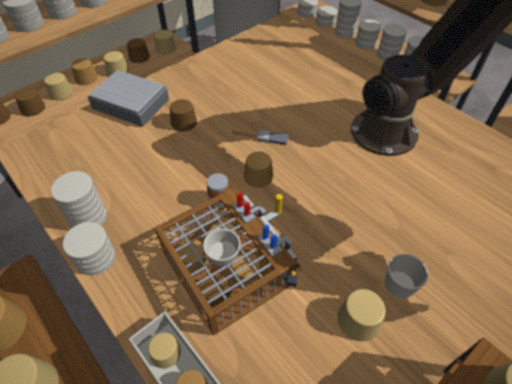

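The top view shows the cage at (228,140), with the red catch near (240,166), the blue near (202,160), the yellow post at (223,189) and the hinge at about (172,160). Next I'll measure the coloured blobs and enlarge them.

```bash
python3 - <<'E'
from h import *
for n,(x0,x1,y0,y1) in {'top':(160,285,140,205),'scene':(200,310,180,290)}.items():
    im=cv2.imread(f'pics/{n}1.png');d=np.load(f'pics/{n}1.npy')
    cv2.imwrite(f'pics/{n}c.png',cv2.resize(im[y0:y1,x0:x1],None,fx=6 if n=='top' else 5,fy=6 if n=='top' else 5,interpolation=cv2.INTER_CUBIC))
    b,g,r=[im[:,:,i].astype(int) for i in range(3)]
    M={'red':(r>110)&(g<60)&(b<60),'blue':(b>90)&(r<70)&(g<90),'yel':(r>140)&(g>120)&(b<70)}
    for k,m in M.items():
        mm=np.zeros(m.shape,bool);mm[y0:y1,x0:x1]=m[y0:y1,x0:x1]
        N,L,S,C=cv2.connectedComponentsWithStats(mm.astype(np.uint8),connectivity=4)
        for i in range(1,N):
            if S[i,4]<4: continue
            v,u=np.nonzero(L==i);P=world(n,u,v,d[v,u])
            t=P[P[:,2]>np.percentile(P[:,2],75)-.004]
            print(n,k,S[i],C[i].round(1),'med',np.median(P,0).round(4),'topz',t.mean(0).round(4),P[:,2].max().round(3))
E
```

```text
top red [234 160   2   5  10] [234.5 162. ] med [0.658  0.0193 0.1817] topz [0.6588 0.0195 0.1818] 0.184
top red [246 161   2   5  10] [246.5 163. ] med [ 0.6549 -0.0153  0.1825] topz [ 0.6547 -0.0152  0.1825] 0.185
top blue [193 155   4   6  15] [194.3 157.3] med [0.6749 0.1365 0.1795] topz [0.6745 0.135  0.1819] 0.186
top blue [204 156   4   8  18] [205.6 158.9] med [0.6708 0.1043 0.1783] topz [0.6708 0.1023 0.1837] 0.186
top yel [220 188   4   2   6] [221.2 188.3] med [0.5816 0.0575 0.1802] topz [0.5809 0.0571 0.1801] 0.182
scene red [237 193  13  22  99] [243.  202.8] med [ 0.6589 -0.0093  0.1612] topz [0.66   0.0042 0.1778] 0.183
scene blue [263 226   6  13  56] [265.4 231.7] med [0.6737 0.108  0.1581] topz [0.6743 0.1064 0.176 ] 0.182
scene blue [271 236   6  12  63] [273.6 241.3] med [0.6761 0.1409 0.1593] topz [0.6787 0.1399 0.1763] 0.182
scene yel [276 194   7   6  36] [279.1 196.4] med [0.582  0.0593 0.1784] topz [0.5834 0.0589 0.1791] 0.182
scene yel [280 207   1   6   6] [280.  209.5] med [0.5822 0.0665 0.1267] topz [0.5822 0.0661 0.1332] 0.141
scene yel [293 271   2   4   6] [293.3 272.7] med [0.675  0.2134 0.1011] topz [0.676  0.2137 0.1016] 0.103
```

View pics/topc.png

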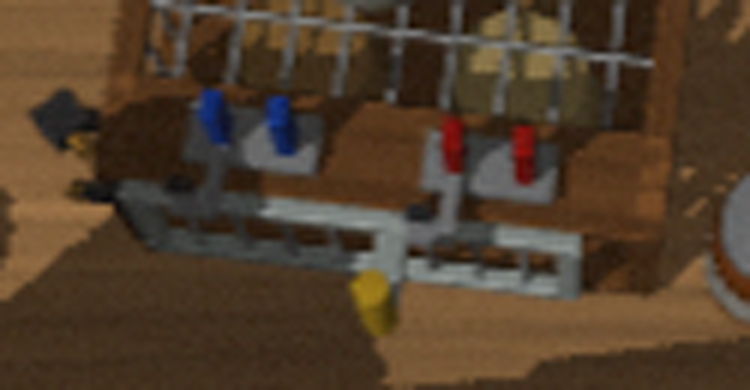

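View pics/scenec.png

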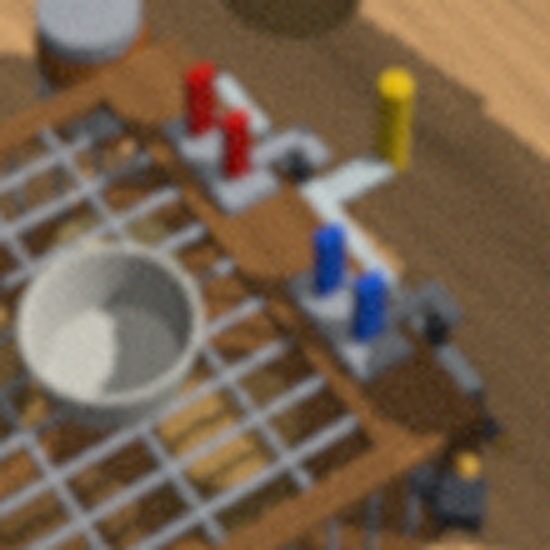

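The crops confirm the layout: each catch's post is on the right (−y) with its tab on the left, and the cage yaw is about −7.4°. I'll travel to the red catch.

Request:
{"name": "carry_out", "arguments": {"steps": [1, 0.06, -0.1, 0, 0, 0, 0.05, 1, 0.12, -0.2, 0, 0, 0, 0.1, 1, 0.19, -0.3, 0, 0, 0, 0.16, 1, 0.25, -0.4, 0, 0, 0, 0.21, 1, 0.31, -0.5, 0, 0, 0, 0.27, 1, 0.38, -0.6, 0, 0, 0, 0.32, 1, 0.44, -0.7, 0, 0, 0, 0.38, 1, 0.5, -0.8, 0, 0, 0, 0.43, 1, 0.57, -0.9, 0, 0, 0, 0.49, 1, 0.63, -1, 0, 0, 0, 0.54], "force": 20}}

```text
clock: 1.1
tool_pos: [0.3643, 0.4679, 0.2262]
eef_rot: [180.0, 0.0, -7.3]
contact_force: [0.4, -0.1, 0.7]
grip_width: 0.0877
gripper_force: 0.0
```

Request:
{"name": "carry_out", "arguments": {"steps": [1, 0.06, -0.1, 0, 0, 0, 0, 1, 0.12, -0.2, 0, 0, 0, 0, 1, 0.19, -0.3, 0, 0, 0, 0, 1, 0.25, -0.4, 0, 0, 0, 0, 1, 0.31, -0.5, 0, 0, 0, 0, 1, 0.38, -0.6, 0, 0, 0, 0, 1, 0.44, -0.7, 0, 0, 0, 0, 1, 0.5, -0.8, 0, 0, 0, 0, 1, 0.57, -0.9, 0, 0, 0, 0, 1, 0.63, -1, 0, 0, 0, 0]}}

```text
clock: 2.1
tool_pos: [0.4593, 0.3175, 0.2266]
eef_rot: [-180.0, -0.0, -7.3]
contact_force: [-0.1, 0.4, -0.8]
grip_width: 0.0874
gripper_force: 0.0
```

Request:
{"name": "carry_out", "arguments": {"steps": [1, 0.06, -0.1, 0, 0, 0, 0, 1, 0.12, -0.2, 0, 0, 0, 0, 1, 0.19, -0.3, 0, 0, 0, 0, 1, 0.25, -0.4, 0, 0, 0, 0, 1, 0.31, -0.5, 0, 0, 0, 0, 1, 0.38, -0.6, 0, 0, 0, 0, 1, 0.44, -0.7, 0, 0, 0, 0, 1, 0.5, -0.8, 0, 0, 0, 0, 1, 0.57, -0.9, 0, 0, 0, 0, 1, 0.63, -1, 0, 0, 0, 0]}}

```text
clock: 3.1
tool_pos: [0.5536, 0.1674, 0.2265]
eef_rot: [-180.0, -0.0, -7.3]
contact_force: [0.2, -0.3, -0.9]
grip_width: 0.0873
gripper_force: 0.0
```

Request:
{"name": "carry_out", "arguments": {"steps": [1, 0.06, -0.1, 0, 0, 0, 0, 1, 0.12, -0.2, 0, 0, 0, 0, 1, 0.19, -0.3, 0, 0, 0, 0, 1, 0.25, -0.4, 0, 0, 0, 0, 1, 0.31, -0.5, 0, 0, 0, 0, 1, 0.38, -0.6, 0, 0, 0, 0, 1, 0.44, -0.7, 0, 0, 0, 0, 1, 0.5, -0.8, 0, 0, 0, 0, 1, 0.57, -0.9, 0, 0, 0, 0, 1, 0.63, -1, 0, 0, 0, 0]}}

```text
clock: 4.1
tool_pos: [0.6484, 0.0175, 0.2265]
eef_rot: [180.0, -0.0, -7.3]
contact_force: [0.4, 0.4, -0.2]
grip_width: 0.0875
gripper_force: 0.0
```

```bash
cat >> h.py <<'E'
def wrist(f):
    o=robot.get_obs(); im,d=snap('wrist',f); c=robot.get_calibration('wrist')
    T=np.eye(4);T[:3,:3]=R.from_euler('xyz',o['eef_rot'],degrees=True).as_matrix();T[:3,3]=o['tool_pos']
    v,u=np.mgrid[:384,:512];x=(u-c['cx'])/c['fx'];y=(v-c['cy'])/c['fy'];r=np.hypot(x,y)+1e-9
    s=np.tan(np.minimum(r,1.5))/r
    P=np.stack([x*s*d,y*s*d,d,np.ones_like(d)],-1)@(T@np.array(c['hand_eye'])).T
    P[d==0]=np.nan
    return im,P[...,:3]
E
python3 - <<'E'
from h import *
im,P=wrist('w1'); np.save('pics/w1P.npy',P); print(robot.get_calibration('wrist'))
r,g,b=[im[:,:,i].astype(int) for i in range(3)]
M={'red':(r>90)&(g<r*.45)&(b<r*.45),'blue':(b>80)&(r<b*.6)&(g<b*.75),'yel':(r>120)&(g>r*.65)&(b<r*.4)}
for k,m in M.items():
    N,L,S,C=cv2.connectedComponentsWithStats(m.astype(np.uint8),connectivity=4)
    for i in range(1,N):
        if S[i,4]<30: continue
        Q=P[L==i]; t=Q[(Q[:,2]>.176)&(Q[:,2]<.19)]
        print(k,S[i],np.nanmedian(Q,0).round(4), len(t) and (t.min(0).round(4),t.max(0).round(4),t.mean(0).round(4)))
E
```

```text
{'fx': 297.3186396354542, 'fy': 297.3186396354542, 'cx': 258.4033539538732, 'cy': 188.14800786657875, 'hand_eye': array([[-4.13870767e-04, -9.69298326e-01, -2.45887339e-01,
         6.63192223e-02],
       [ 9.99999889e-01, -3.46202307e-04, -3.18427963e-04,
        -3.76146502e-04],
       [ 2.23524928e-04, -2.45887443e-01,  9.69298362e-01,
        -1.58090164e-01],
       [ 0.00000000e+00,  0.00000000e+00,  0.00000000e+00,
         1.00000000e+00]])}
red [289 171  20  32 381] [ 0.6563 -0.0121  0.1792] (array([ 0.6474, -0.0195,  0.1762]), array([ 0.663 , -0.009 ,  0.1818]), array([ 0.6557, -0.014 ,  0.1795]))
red [247 181  14  23 289] [0.6603 0.0201 0.1797] (array([0.6523, 0.0147, 0.1761]), array([0.6677, 0.0255, 0.1818]), array([0.6602, 0.02  , 0.1797]))
blue [135 171  32  32 652] [0.6718 0.1002 0.1706] (array([0.6628, 0.0985, 0.1761]), array([0.679 , 0.1094, 0.1816]), array([0.6709, 0.1036, 0.1794]))
blue [ 99 172  34  31 662] [0.676  0.1328 0.1675] (array([0.6671, 0.1306, 0.1761]), array([0.6828, 0.1424, 0.1814]), array([0.6754, 0.1358, 0.1793]))
yel [210 280  21  11 203] [0.5861 0.058  0.18  ] (array([0.5804, 0.05  , 0.178 ]), array([0.5917, 0.0666, 0.1817]), array([0.586 , 0.0581, 0.1799]))
```

View pics/w1.png

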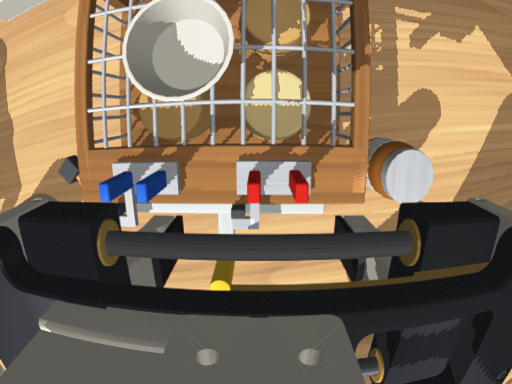

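Red post is at (0.6555,−0.014) and its tab at (0.660,0.020), and the wrist view agrees with this. I'll line up on the home midpoint, descend, then squeeze.

Request:
{"name": "carry_out", "arguments": {"steps": [1, 0.02, -0.08, 0, 0, 0, 0, 1, 0.05, -0.15, 0, 0, 0, 0, 1, 0.05, -0.155, -0.1, 0, 0, 0, 1, 0.05, -0.155, -0.2, 0, 0, 0, 1, 0.05, -0.155, -0.3, 0, 0, 0, 1, 0.05, -0.155, -0.4, 0, 0, 0, 1, 0.05, -0.155, -0.48, 0, 0, 0, 1, 0.05, -0.155, -0.54, 0, 0, 0, 1, 0.05, -0.155, -0.57, 0, 0, 0, 1, 0.05, -0.155, -0.57, 0, 0, 0]}}

```text
clock: 5.15
tool_pos: [0.6549, -0.0045, 0.1406]
eef_rot: [180.0, 0.0, -7.3]
contact_force: [0.6, 0.2, -0.3]
grip_width: 0.088
gripper_force: 0.0
```

Request:
{"name": "carry_out", "arguments": {"steps": [0.8, 0, 0, 0, 0, 0, 0, 0.7, 0, 0, 0, 0, 0, 0, 0.6, 0, 0, 0, 0, 0, 0, 0.5, 0, 0, 0, 0, 0, 0, 0.4, 0, 0, 0, 0, 0, 0, 0.3, 0, 0, 0, 0, 0, 0, 0.2, 0, 0, 0, 0, 0, 0, 0.1, 0, 0, 0, 0, 0, 0, 0, 0, 0, 0, 0, 0, 0, 0, 0, 0, 0, 0, 0, 0], "force": 20}}

```text
clock: 6.15
tool_pos: [0.655, -0.0059, 0.1414]
eef_rot: [179.9, 0.0, -7.4]
contact_force: [-0.2, -6.1, 2.5]
grip_width: 0.0277
gripper_force: 20.0
```

Width is 27.7 mm at 20 N, so the red tab is home. Next is blue.

Request:
{"name": "carry_out", "arguments": {"steps": [1, 0, 0, 0, 0, 0, 0, 1, 0, 0, 0, 0, 0, 0, 1, 0, 0, 0, 0, 0, 0, 1, 0, 0, 0.1, 0, 0, 0, 1, 0, 0, 0.25, 0, 0, 0, 1, 0, 0, 0.37, 0, 0, 0, 1, 0.02, 0.2, 0.4, 0, 0, 0, 1, 0.06, 0.45, 0.4, 0, 0, 0, 1, 0.09, 0.7, 0.4, 0, 0, 0, 1, 0.105, 0.78, 0.4, 0, 0, 0]}}

```text
clock: 7.15
tool_pos: [0.671, 0.1159, 0.2007]
eef_rot: [-180.0, 0.0, -7.2]
contact_force: [0.5, 0.5, -0.8]
grip_width: 0.0873
gripper_force: 0.0
```

```bash
python3 - <<'E'
from h import *
im,P=wrist('w2')
r,g,b=[im[:,:,i].astype(int) for i in range(3)]
M={'red':(r>90)&(g<r*.45)&(b<r*.45),'blue':(b>80)&(r<b*.6)&(g<b*.75)}
for k,m in M.items():
    N,L,S,C=cv2.connectedComponentsWithStats(m.astype(np.uint8),connectivity=4)
    for i in range(1,N):
        if S[i,4]<30: continue
        Q=P[L==i]; t=Q[(Q[:,2]>.176)&(Q[:,2]<.19)]
        print(k,S[i],len(t) and (t.min(0).round(4),t.max(0).round(4),t.mean(0).round(4)))
print(robot.get_obs()['tool_pos'])
E
```

```text
red [387 190  21  25 251] 0
blue [268 188  17  41 587] (array([0.6631, 0.0992, 0.176 ]), array([0.6789, 0.11  , 0.1816]), array([0.6716, 0.1047, 0.1796]))
blue [218 189  20  41 638] (array([0.6672, 0.1316, 0.1761]), array([0.6831, 0.1432, 0.1822]), array([0.6755, 0.137 , 0.1796]))
[0.67111336 0.11627391 0.20050483]
```

Request:
{"name": "carry_out", "arguments": {"steps": [1, 0, -0.01, 0, 0, 0, 0, 1, 0, -0.02, -0.05, 0, 0, 0, 1, 0, -0.02, -0.12, 0, 0, 0, 1, 0, -0.02, -0.2, 0, 0, 0, 1, 0, -0.02, -0.28, 0, 0, 0, 1, 0, -0.02, -0.35, 0, 0, 0, 1, 0, -0.02, -0.38, 0, 0, 0, 1, 0, -0.02, -0.4, 0, 0, 0, 0.9, 0, -0.02, -0.4, 0, 0, 0, 0.75, 0, -0.02, -0.4, 0, 0, 0]}}

```text
clock: 8.2
tool_pos: [0.6711, 0.1097, 0.1415]
eef_rot: [-180.0, -0.0, -7.3]
contact_force: [0.1, -0.3, 0.3]
grip_width: 0.0769
gripper_force: 0.0
```

Request:
{"name": "carry_out", "arguments": {"steps": [0.65, 0, 0, 0, 0, 0, 0, 0.57, 0, 0, 0, 0, 0, 0, 0.5, 0, 0, 0, 0, 0, 0, 0.43, 0, 0, 0, 0, 0, 0, 0.36, 0, 0, 0, 0, 0, 0, 0.3, 0, 0, 0, 0, 0, 0, 0.2, 0, 0, 0, 0, 0, 0, 0.1, 0, 0, 0, 0, 0, 0, 0, 0, 0, 0, 0, 0, 0, 0, 0, 0, 0, 0, 0, 0], "force": 20}}

```text
clock: 9.2
tool_pos: [0.6716, 0.1129, 0.1416]
eef_rot: [-179.8, -0.1, -7.3]
contact_force: [-1.2, 15.3, 3.3]
grip_width: 0.0277
gripper_force: 20.0
```

Blue is home too, at 27.7 mm. From saved data I'll estimate the gate line and hinge before moving on.

```bash
python3 - <<'E'
from h import *
P=np.load('pics/w1P.npy'); im=cv2.imread('pics/w1.png')
e=np.array([.1305,.9914]);n=np.array([.9914,-.1305])
def bands(P,im,rows,cols):
  for u in cols:
    o=[]
    for v in rows:
        p=P[v,u]
        o.append((v,(p[:2]@n).round(4),(p[:2]@e).round(4),p[2].round(3),int(im[v,u].min())))
    print(u,[x for x in o if .108<x[3]<.125 and x[4]>130])
bands(P,im,range(203,214),(150,170,190,215,290,305,318,322,325))
d=np.load('pics/top1.npy')
for u,v in((175,171),(176,171),(170,159),(181,174),(190,170)):print(u,v,world('top',np.array(u),np.array(v),d[v,u]).round(4))
for p in((.5825,.058),(.6555,-.0145)):p=np.array(p);print(p@n,p@e)
E
```

```text
150 [(204, np.float64(0.6227), np.float64(0.2092), np.float64(0.117), 140), (205, np.float64(0.6217), np.float64(0.2093), np.float64(0.117), 139), (206, np.float64(0.6211), np.float64(0.2089), np.float64(0.119), 141), (207, np.float64(0.6199), np.float64(0.2091), np.float64(0.119), 141), (208, np.float64(0.6183), np.float64(0.2099), np.float64(0.117), 138), (209, np.float64(0.6177), np.float64(0.2095), np.float64(0.118), 148), (210, np.float64(0.6162), np.float64(0.2102), np.float64(0.117), 212), (211, np.float64(0.6155), np.float64(0.2099), np.float64(0.118), 241)]
170 [(203, np.float64(0.6243), np.float64(0.1877), np.float64(0.118), 152), (204, np.float64(0.6233), np.float64(0.1878), np.float64(0.118), 226), (205, np.float64(0.6222), np.float64(0.188), np.float64(0.118), 230), (206, np.float64(0.6217), np.float64(0.1875), np.float64(0.12), 232), (207, np.float64(0.6204), np.float64(0.1879), np.float64(0.119), 236), (208, np.float64(0.6192), np.float64(0.1882), np.float64(0.118), 237), (209, np.float64(0.6183), np.float64(0.1882), np.float64(0.119), 238), (210, np.float64(0.617), np
[... 3627 characters left out ...]
0.6219), np.float64(0.0418), np.float64(0.119), 226), (207, np.float64(0.6203), np.float64(0.0412), np.float64(0.117), 225), (208, np.float64(0.6201), np.float64(0.0418), np.float64(0.119), 227), (209, np.float64(0.6186), np.float64(0.0414), np.float64(0.118), 229), (210, np.float64(0.6177), np.float64(0.0414), np.float64(0.118), 228), (211, np.float64(0.6162), np.float64(0.041), np.float64(0.116), 232), (212, np.float64(0.6157), np.float64(0.0413), np.float64(0.118), 240)]
325 []
175 171 [0.6534 0.2042 0.1074]
176 171 [0.6529 0.2008 0.1093]
170 159 [0.6898 0.2196 0.1138]
181 174 [0.6459 0.1869 0.1   ]
190 170 [0.6469 0.1534 0.1407]
0.5699215 0.13351745
0.6517549499999999 0.07116745000000001
```

Request:
{"name": "carry_out", "arguments": {"steps": [1, 0, 0, 0, 0, 0, 0, 1, 0, 0, 0, 0, 0, 0, 1, 0, 0, 0, 0, 0, 0, 1, 0, 0, 0.1, 0, 0, 0, 1, 0, 0, 0.25, 0, 0, 0, 1, 0, 0, 0.37, 0, 0, 0, 1, -0.1, -0.06, 0.4, 0, 0, 0, 1, -0.28, -0.17, 0.4, 0, 0, 0, 1, -0.46, -0.28, 0.4, 0, 0, 0, 1, -0.59, -0.35, 0.4, 0, 0, 0]}}

```text
clock: 10.2
tool_pos: [0.5809, 0.0555, 0.2022]
eef_rot: [180.0, -0.0, -7.4]
contact_force: [0.0, -0.3, 1.1]
grip_width: 0.0873
gripper_force: 0.0
```

```bash
python3 - <<'E'
from h import *
print(robot.get_obs()['tool_pos'])
im,P=wrist('w3'); np.save('pics/w3P.npy',P)
d=np.load
r,g,b=[im[:,:,i].astype(int) for i in range(3)]
M={'red':(r>90)&(g<r*.45)&(b<r*.45),'blue':(b>80)&(r<b*.6)&(g<b*.75),'yel':(r>120)&(g>r*.65)&(b<r*.4)}
for k,m in M.items():
    N,L,S,C=cv2.connectedComponentsWithStats(m.astype(np.uint8),connectivity=4)
    for i in range(1,N):
        if S[i,4]<30: continue
        Q=P[L==i]; t=Q[(Q[:,2]>.176)&(Q[:,2]<.19)]
        print(k,S[i],len(t) and (t.min(0).round(4),t.max(0).round(4),t.mean(0).round(4)))
E
```

```text
[0.58090067 0.05553017 0.20221039]
red [312  78  24  27 373] (array([ 0.6489, -0.0018,  0.1769]), array([0.6647, 0.0084, 0.1815]), array([0.6569, 0.0036, 0.1797]))
red [333  80  30  26 425] (array([ 0.6469, -0.0194,  0.1764]), array([ 0.6623, -0.0087,  0.1818]), array([ 0.6546, -0.0141,  0.1796]))
blue [ 130   79   58   28 1359] (array([0.6624, 0.0984, 0.176 ]), array([0.6807, 0.127 , 0.1818]), array([0.6712, 0.1121, 0.1794]))
yel [ 80 108   8  12  42] 0
yel [243 123  23   4  36] 0
yel [241 204  27  25 537] (array([0.5749, 0.0499, 0.1772]), array([0.5914, 0.067 , 0.1825]), array([0.5836, 0.0584, 0.1798]))
```

View pics/w3.png

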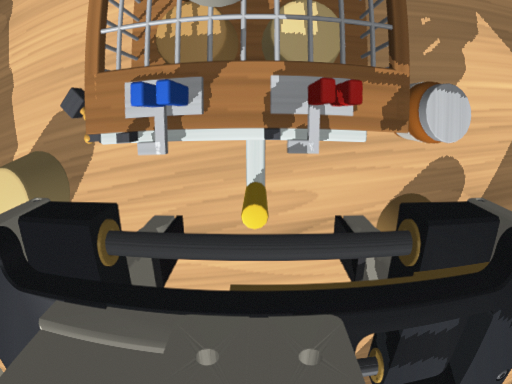

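Both catches are home in the picture (the bars stand together) and the yellow post top is at pixel (255,213). The hinge comes out at about (0.650,0.191). I'll descend and grip, and compute the arc.

Request:
{"name": "carry_out", "arguments": {"steps": [1, 0.01, 0.02, -0.05, 0, 0, 0, 1, 0.01, 0.02, -0.15, 0, 0, 0, 1, 0.01, 0.02, -0.25, 0, 0, 0, 1, 0.01, 0.02, -0.35, 0, 0, 0, 0.7, 0.01, 0.02, -0.4, 0, 0, 0, 0.5, 0.01, 0.02, -0.4, 0, 0, 0, 0.3, 0.01, 0.02, -0.4, 0, 0, 0, 0.1, 0.01, 0.02, -0.4, 0, 0, 0, 0, 0.01, 0.02, -0.4, 0, 0, 0, 0, 0.01, 0.02, -0.4, 0, 0, 0], "force": 40}}

```text
clock: 11.25
tool_pos: [0.5841, 0.0601, 0.1416]
eef_rot: [-180.0, -0.0, -7.3]
contact_force: [-0.4, 0.3, -0.6]
grip_width: 0.0454
gripper_force: 0.0
```

```bash
python3 - <<'E'
from h import *
o=robot.get_obs();print(o['tool_pos'],o['grip_width'],o['contact_force'],o['joint_pos'].round(0))
H=np.array([.6503,.1907]);v=np.array([.583,.0584])-H
f=lambda t:R.from_euler('z',-t,degrees=True).as_matrix()[:2,:2]@v
for a,b in((0,30),(30,60),(60,90)):
    for t in np.linspace(a,b,11)[1:]: print(t,((f(t)-f(a))/.15).round(3),round(-(t-a)/30,2))
print(f(90)+H)
E
```

```text
[0.58406354 0.06013808 0.14161985] 0.04537045882337336 [-0.35150458  0.28507867 -0.62309337] [ 25.  16. -17.   0. -56.  58.]
3.0 [-0.046  0.025] -0.1
6.0 [-0.09   0.052] -0.2
9.0 [-0.132  0.081] -0.3
12.0 [-0.174  0.113] -0.4
15.0 [-0.213  0.146] -0.5
18.0 [-0.251  0.182] -0.6
21.0 [-0.286  0.219] -0.7
24.0 [-0.32   0.259] -0.8
27.0 [-0.352  0.3  ] -0.9
30.0 [-0.381  0.342] -1.0
33.0 [-0.027  0.044] -0.1
36.0 [-0.052  0.09 ] -0.2
39.0 [-0.074  0.136] -0.3
42.0 [-0.094  0.184] -0.4
45.0 [-0.111  0.233] -0.5
48.0 [-0.126  0.283] -0.6
51.0 [-0.138  0.333] -0.7
54.0 [-0.148  0.384] -0.8
57.0 [-0.155  0.435] -0.9
60.0 [-0.159  0.487] -1.0
63.0 [-0.001  0.052] -0.1
66.0 [-0.     0.104] -0.2
69.0 [0.004 0.155] -0.3
72.0 [0.011 0.207] -0.4
75.0 [0.02  0.258] -0.5
78.0 [0.032 0.308] -0.6
81.0 [0.047 0.358] -0.7
84.0 [0.064 0.406] -0.8
87.0 [0.084 0.454] -0.9
90.0 [0.106 0.501] -1.0
[0.518 0.258]
```

Request:
{"name": "carry_out", "arguments": {"steps": [0, 0, 0, 0, 0, 0, 0, 0, 0, 0, 0, 0, 0, 0, 0, 0, 0, 0, 0, 0, 0, 0, 0, 0, 0, 0, 0, 0, 0, -0.046, 0.025, 0, 0, 0, -0.1, 0, -0.09, 0.052, 0, 0, 0, -0.2, 0, -0.132, 0.081, 0, 0, 0, -0.3, 0, -0.174, 0.113, 0, 0, 0, -0.4, 0, -0.213, 0.146, 0, 0, 0, -0.5, 0, -0.251, 0.182, 0, 0, 0, -0.6], "force": 40}}

```text
clock: 12.25
tool_pos: [0.5448, 0.0859, 0.1411]
eef_rot: [179.8, 0.1, -25.5]
contact_force: [-2.8, -4.4, 2.7]
grip_width: 0.0171
gripper_force: 40.0
```

Request:
{"name": "carry_out", "arguments": {"steps": [0, -0.035, 0.037, 0, 0, 0, -0.1, 0, -0.069, 0.077, 0, 0, 0, -0.2, 0, -0.101, 0.118, 0, 0, 0, -0.3, 0, -0.13, 0.16, 0, 0, 0, -0.4, 0, -0.157, 0.204, 0, 0, 0, -0.5, 0, -0.182, 0.25, 0, 0, 0, -0.6, 0, -0.204, 0.296, 0, 0, 0, -0.7, 0, -0.224, 0.344, 0, 0, 0, -0.8, 0, -0.241, 0.393, 0, 0, 0, -0.9, 0, -0.256, 0.443, 0, 0, 0, -1]}}

```text
clock: 13.25
tool_pos: [0.5064, 0.1528, 0.141]
eef_rot: [179.8, -0.0, -55.5]
contact_force: [-4.0, -4.1, 4.6]
grip_width: 0.0177
gripper_force: 40.0
```

Request:
{"name": "carry_out", "arguments": {"steps": [0, -0.012, 0.05, 0, 0, 0, -0.1, 0, -0.022, 0.101, 0, 0, 0, -0.2, 0, -0.029, 0.152, 0, 0, 0, -0.3, 0, -0.033, 0.204, 0, 0, 0, -0.4, 0, -0.034, 0.256, 0, 0, 0, -0.5, 0, -0.033, 0.308, 0, 0, 0, -0.6, 0, -0.029, 0.359, 0, 0, 0, -0.7, 0, -0.022, 0.411, 0, 0, 0, -0.8, 0, -0.013, 0.462, 0, 0, 0, -0.9, 0, -0.001, 0.512, 0, 0, 0, -1]}}

```text
clock: 14.25
tool_pos: [0.507, 0.2301, 0.1411]
eef_rot: [179.9, -0.1, -85.5]
contact_force: [-0.7, -3.0, 2.4]
grip_width: 0.0173
gripper_force: 40.0
```

Request:
{"name": "carry_out", "arguments": {"steps": [0, 0.015, 0.05, 0, 0, 0, -0.1, 0, 0.032, 0.098, 0, 0, 0, -0.2, 0, 0.052, 0.146, 0, 0, 0, -0.3, 0, 0.074, 0.193, 0, 0, 0, -0.4, 0, 0.074, 0.193, 0, 0, 0, -0.4, 0, 0.074, 0.193, 0, 0, 0, -0.4, 0, 0.074, 0.193, 0, 0, 0, -0.4, 0, 0.074, 0.193, 0, 0, 0, -0.4, 0, 0.074, 0.193, 0, 0, 0, -0.4, 0, 0.074, 0.193, 0, 0, 0, -0.4]}}

```text
clock: 15.25
tool_pos: [0.5185, 0.2593, 0.1411]
eef_rot: [180.0, -0.0, -97.3]
contact_force: [-2.1, -3.5, 3.5]
grip_width: 0.0172
gripper_force: 40.0
```

```bash
python3 - <<'E'
from h import *
o=robot.get_obs();print(o['tool_pos'],o['grip_width'],o['contact_force'])
p=o['tool_pos'][:2]-np.array([.6503,.1907]);v=np.array([.583,.0584])-np.array([.6503,.1907])
print('angle',np.degrees(np.arctan2(v[1],v[0])-np.arctan2(p[1],p[0]))%360,np.hypot(*p),np.hypot(*v))
snap('scene','s2');im,d=snap('top','t2')
a=cv2.imread('pics/s2.png')[160:300,190:340];b=cv2.imread('pics/t2.png')[130:230,150:300]
cv2.imwrite('pics/f.png',np.hstack([cv2.resize(a,(400,373),interpolation=2),cv2.resize(b,(400,373),interpolation=2)]))
im,P=wrist('w4')
E
```

```text
[0.51853328 0.25929368 0.14106046] 0.017207697840598377 [-2.09777735 -3.48420663  3.51042579]
angle 90.5379986408862 0.148551544029021 0.1484337562685793
```

View pics/f.png

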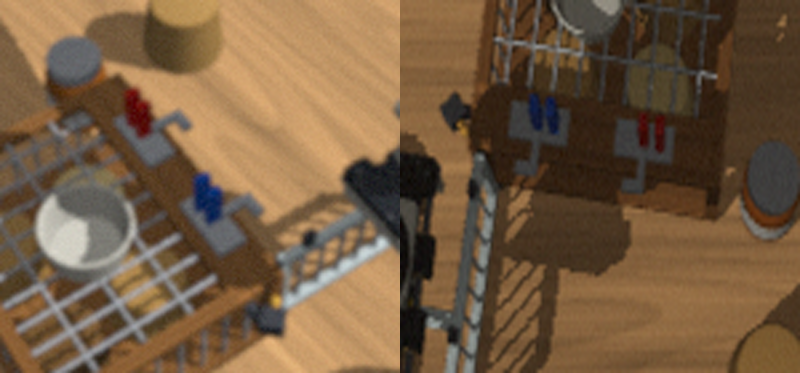

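View pics/w4.png

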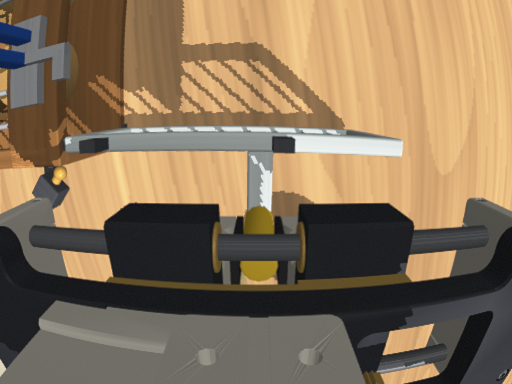

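The pictures show the gate standing square to the front (about 90°), with its yellow post between the fingers at wrist pixel (258,240). Both catches are squeezed in and nothing else has moved, so I'm handing in.

```bash
python3 -c "
from h import *
print(robot.hand_in())"
```

```text
the job is handed in; nothing more can be done
None
```

I squeezed the red catch home, then the blue, and swung the gate to about 90°, where the fingers still hold it by its yellow post; the job is handed in after about 15 s on the robot's clock, with no verdict returned.

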